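# Fetch the lime half from behind the jars

## Robot

A 6-joint arm with a two-finger parallel gripper is mounted at the origin on a cart in front of the work surface, level with it; the furniture and walls round the work are solid. World frame = base frame: x ahead of the robot, y to its left, z up, the work surface at z = 0. Lengths are in m, angles in rad, forces in N, time in s.
With the tool pointing down it reaches from about 0.35 to 0.975 m from the base axis. Payload 4.9 kg.
Tool frame: the origin (TCP) lies midway between the tips of the shut fingers; the grasp point (between the pads) lies 19 mm behind it; z points along the fingers, y is the line along which they close (so a half turn about z gives the same grasp; the last joint's range is limited). The gripper opens to 85 mm and grips with 20 to 120 N. Pads are 22 mm wide; open, the fingers measure 114 mm over their backs; the gripper's body (76 mm by 85 mm) begins 54 mm behind the grasp point. The pads swing forward as they close: fully open they stand 13 mm farther back than shut.
Start: joints at [1.229, 0.053, 1.613, -0, 1.476, -0.119], TCP at [0.138, 0.61, 0.207] pointing down, gripper open.
Joint ranges: [-3.01, 3.01], [-1.01, 2.22], [0.06, 2.58], [-1.02, 4.17], [0.09, 2.62], [-3.14, 3.14]. Speed limits (rad/s): [2.57, 2.57, 3.14, 3.14, 3.14, 3.14].

## Interface

Orientations are given as a unit quaternion [w, x, y, z].
In Python, from plant import * gives the robot as it stands.
- The arm moves only by the tool jog_arm, never from a script. Its argument "targets" is a list of rows, each a list of 3 entries, a list of its own where there are three numbers: the shift along the tool's x, y, z in units of 25 mm (1.0 is 25 mm), then the turn, a rotation vector about the tool's x, y, z in units of 8 degrees (1.0 is 8 degrees), then the opening in per cent of the stroke, from 0 (shut) to 100 (fully open). A call has 1 to 8 rows; each row is the pose to reach, as a shift and turn from the pose commanded when the call began, along the tool's axes at that moment; what a row does not reach only later rows make up. A row lasts 1/8 s, in which the tool goes at most 62.5 mm and 10.7 degrees, less where a joint would pass 70% of its speed; a pose out of reach is approached as far as the arm can. A call with a gripper value outside its range is refused whole. The fingers move at their own pace and stop on an object; the grip force is fixed at half the most. Time passes only in rows, so rows that repeat a pose let the fingers close. It gives the time, the measured TCP pose, the force, the opening and the grip force at its end, in the units of the state.
- state(): the state, without advancing time (a new reading comes with each control period).
- grab_frame(name): name is "scene" or "top" or "wrist"; returns (picture, depth): 480x640x3 uint8, red, green, blue; 480x640 float32, m along the optical axis (not along the pixel's ray), 0 where there is no reading.
- camera_params(name): a dict with "fovy" (degrees; the focal length in pixels is half the picture's height over the tangent of half this angle, whatever the lens; pixels are square), "cx", "cy" (the principal point, pixels), "rvec" (rotation vector, rad) and "tvec" (3), from world to camera coordinates, as OpenCV has them; the wrist camera has in their place "hand_eye" (4x4, takes a point from camera to tool coordinates, whose origin is the TCP and whose axes are the flange's). Camera axes: x right, y down, z forward; pixel columns grow to the right and rows downward; lengths in m; the calibration is good to about 2 mm. A picture is of the moment at which its call begins: read the wrist's pose just before it. camera_params takes no time and is no camera call.
- job_done(): hands the job in; it is judged then, once.
The state is a dict: "time": time; "joint_pos": joint angles; "joint_vel": joint speeds; "joint_efforts": joint torques, N m; "tool_pos": TCP position; "tool_rot": TCP orientation; "contact_force": force on the tool from outside, world axes, zero at the start; "ft_torque": the same for the moment, N m; "gripper_width": opening from 0.0 (shut) to 1.0 (fully open); "grasp_force": force on a finger pad.
Only numpy, scipy, OpenCV 4.12 (cv2) and the standard library are available. Lean on these libraries where they do the work, as an engineer would, in place of code of your own. Each camera call takes 0.05 s, during which the arm holds its last target. There are 200 camera calls.

## Task

Half a lime stands on the condiment rack behind a row of two spice jars and a salt shaker. First set all three standing upright on the steel tray, then, while they stand there, lay the lime half cut face up on the middle of the round board, and then put the jars and the shaker back upright on the rack, each exactly where it stood before. Do not tip any of them over, and let go of everything at the end.

Things in the scene. Friction and masses are not known exactly. Their poses are not given: they have to be found in the camera images.
- rack: light wooden rack, fixed, 130 (x) x 190 (y) mm, floor 10 mm above its underside; rim 8 mm thick, 30 mm high from the underside, at the back (+x) and sides, front (-x) open. Origin: centre of underside, z up. Dark flush 50 mm inlays at x = -28, y = -56, 0, +56 mm mark the places of jars and shaker (any order); the lime half is at x = +24, y = 0. Yaw up to 0.15 rad.
- tray: empty steel tray, fixed, 90 (x) x 210 (y) mm; floor 8 mm above its underside, rim 5 mm thick, 14 mm high from the underside. Origin: centre of the underside, z up. The two jars and the shaker fit in a row along its y, e.g. at x = 0, y = -58, 0, +58 mm. Changes places with rack and board; yaw up to 0.15 rad.
- bar_board: small round dark wooden board, fixed to the worktop, 120 mm across, 12 mm thick, flat. Origin: centre of the underside, z up. Changes places with rack and tray. (All three stand on the free worktop in front of a coffee maker 0.3 m tall, at x = 0.7 to 0.9, y = 0.1 to 0.25 m: bring the arm in high, about 0.4 m.)
- red_jar: round glass spice jar with a red lid, loose, upright, 45 mm across, 106 mm high, 0.11 kg; origin: centre of its underside, z up. Grip it from above with the pads about 80 mm above its underside (lower, the gripper's body meets the lid), closing along the rack's x (front to back): neighbours in the row are only about 12 mm away, the lime half behind is low. On the tray close along the tray's x.
- dark_jar: round glass spice jar with a black-brown lid (its top seen from above is green), loose, upright, 44 mm across, 105 mm high, 0.11 kg; origin at the centre of its underside, z up; grip like the red-lidded jar.
- shaker: glass salt shaker with a domed steel cap, loose, upright, 41 x 43 mm across, 91 mm high, 0.13 kg; origin at the centre of its underside, z up; grip like the jars, about 70 mm above its underside.
- lime: half a lime, loose, cut face up, 53 mm across, 24 mm high, widest near the top, 0.035 kg; origin at the centre of its underside, z up. Grip it across its width from above, low, closing along the rack's y (fingertips just clear of the rack's floor); while the taller jars stand in front of it there is no room for the gripper's body there.
Mind the look-alikes: they are no part of the job. Of the things shaped like the lime, the lime one is meant.

How it is judged:
By the outcome, as a careful person would: the job done as asked, in the order asked, and still so for the second after the job is handed in, with the robot touching nothing.
It also fails if it takes over 122 s, if anything falls off the work surface, if the arm or the gripper's body presses on something with over 40 N, if the wrist force passes 120 N, or if a joint passes its speed limit or range.

## Working session

There is one attempt and no reset: what is moved stays moved. The work goes in short steps, Python scripts to look and compute and a tool call to move; the robot and the scene stay as the last step left them, time stands still between calls to the robot, and variables do not carry over. Pictures are saved under pics/ and viewed, at most 14 in all, crops included, and the job is handed in when it is done.

Besides the shell and the picture viewer there is one more tool, called after "Emit:" in YAML: its name, and indented under it one key for each argument. jog_arm: Moves the arm, as the interface text tells. Its arguments: {"type":"object","properties":{"targets":{"type":"array"}},"required":["targets"]}

```bash
ls; mkdir -p pics
cat > h.py <<'E'
from plant import *
import numpy as np, cv2
from scipy.spatial.transform import Rotation as R
def cam(n,st=None):
    c=camera_params(n); f=240/np.tan(np.radians(c["fovy"])/2)
    if n=="wrist":
        H=np.array(c["hand_eye"]); q=st["tool_rot"]; T=np.eye(4)
        T[:3,:3]=R.from_quat([q[1],q[2],q[3],q[0]]).as_matrix(); T[:3,3]=st["tool_pos"]
        M=T@H
    else:
        W=np.eye(4); W[:3,:3]=cv2.Rodrigues(np.array(c["rvec"],float))[0]; W[:3,3]=np.ravel(c["tvec"]); M=np.linalg.inv(W)
    return f,c["cx"],c["cy"],M
def pt(C,d,u,v):
    f,cx,cy,M=C; p=np.array([(u-cx)/f*d,(v-cy)/f*d,d,1]); return (M@p)[:3]
def cloud(C,D):
    f,cx,cy,M=C; v,u=np.indices(D.shape); P=np.stack([(u-cx)/f*D,(v-cy)/f*D,D],-1)
    return P@M[:3,:3].T+M[:3,3]
def rayz(C,u,v,z):
    f,cx,cy,M=C; r=M[:3,:3]@np.array([(u-cx)/f,(v-cy)/f,1]); o=M[:3,3]; return o+r*(z-o[2])/r[2]
def save(n,p): cv2.imwrite("pics/"+n,p[:,:,::-1])
E
python3 - <<'E'
from h import *
s=state(); print(s)
for n in("top","scene"):
    p,D=grab_frame(n); save(n+".png",p); np.savez(n+".npz",p=p,D=D); print(camera_params(n))
E
```

```text
pics
{'time': 0.0, 'joint_pos': array([ 1.22897826e+00,  5.33448819e-02,  1.61430009e+00, -2.70128100e-05,
        1.47600811e+00, -1.18973130e-01]), 'joint_vel': array([ 0.00122575,  0.00065255,  0.00110159, -0.00027707,  0.00054845,
        0.00071002]), 'joint_efforts': array([ 8.49857752e-04, -3.93644035e+01, -3.70194519e+01,  4.43093541e-05,
        6.60609832e-03,  3.93789108e-06]), 'tool_pos': array([0.1378903 , 0.60890338, 0.20566686]), 'tool_rot': array([-2.22173993e-04,  1.11190717e-01,  9.93798552e-01, -1.00606518e-03]), 'contact_force': array([ 0.53712794, -0.20535154, -0.37267351]), 'ft_torque': array([ 0.00968382, -0.00088102, -0.00601079]), 'grasp_force': 0.0, 'gripper_width': 1.003865574205372}
{'fovy': 57.15657887740329, 'cx': 313.2762589614656, 'cy': 245.96219573634292, 'rvec': array([ 2.17939294, -2.21306051,  0.10203522]), 'tvec': array([0.17682704, 0.45749523, 0.88157226])}
{'fovy': 42.37576291537493, 'cx': 318.33674656548163, 'cy': 238.8061571872842, 'rvec': array([ 2.20778843, -0.99471191,  0.3786174 ]), 'tvec': array([-0.18570021,  0.38129011,  1.07021185])}
```

View pics/top.png

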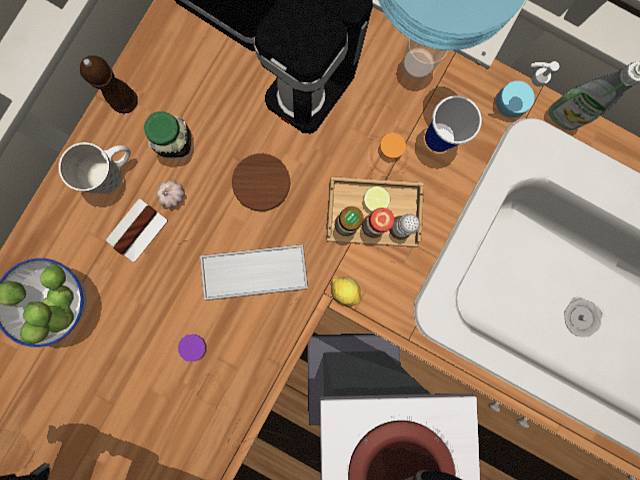

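View pics/scene.png

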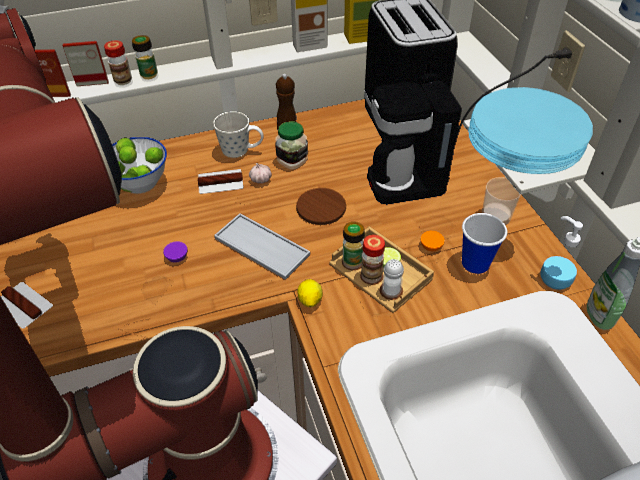

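The top view shows the rack at (376,212), with dark jar (349,220), red jar (381,220), shaker (405,226) and the lime half (377,200) behind. The tray is at (254,272) and the board at (261,181). Possible confusions with the lime half: the orange disc (393,146), the purple disc (192,348), the lemon (346,291) and the whole limes in the bowl (40,300). Only (377,200) on the rack is a lime half. Jar look-alikes: the shelf jars (118,62) and (145,57) in the scene view, the green-lidded jar at (167,133) and the pepper mill.

Run:
```python
from h import *
z=np.load("top.npz"); C=cam("top"); P=cloud(C,z["D"]); D=z["D"]
for n,(u,v) in dict(dark=(349,214),red=(382,216),sh=(408,222),lime=(377,200),orange=(393,146),board=(261,181),tray=(254,272),lemon=(346,291),table=(300,220),cm=(300,45)).items(): print(n,(u,v),P[v,u].round(3))
for n,z0,L in(("rack",.03,[(333,178),(423,180),(420,246),(328,243)]),("tray",.014,[(201,258),(303,246),(308,287),(204,299)]),("board",.012,[(233,181),(290,182),(261,153),(261,211)])):
    print(n,[rayz(C,u,v,z0).round(3)[:2].tolist() for u,v in L])
p=z["p"][140:310,190:440]; save("topc.png",cv2.resize(p,None,fx=3.2,fy=3.2,interpolation=cv2.INTER_CUBIC))
c=camera_params("wrist");print(c); s=state(); print(R.from_quat(np.roll(s["tool_rot"],-1)).as_matrix().round(3))
```

```text
dark (349, 214) [0.51  0.106 0.115]
red (382, 216) [0.506 0.046 0.116]
sh (408, 222) [0.397 0.19  0.908]
lime (377, 200) [0.549 0.041 0.036]
orange (393, 146) [0.662 0.003 0.025]
board (261, 181) [0.595 0.275 0.014]
tray (254, 272) [0.409 0.291 0.007]
lemon (346, 291) [0.369 0.109 0.052]
table (300, 220) [ 0.516  0.196 -0.   ]
cm (300, 45) [0.746 0.191 0.266]
rack [[0.596, 0.128], [0.59, -0.055], [0.456, -0.044], [0.465, 0.141]]
tray [[0.439, 0.397], [0.46, 0.191], [0.377, 0.182], [0.357, 0.391]]
board [[0.596, 0.332], [0.593, 0.216], [0.654, 0.275], [0.534, 0.275]]
{'fovy': 70.42125732522099, 'cx': 323.08232798511943, 'cy': 238.9082683058416, 'hand_eye': array([[ 4.38711162e-04, -9.60119128e-01, -2.79590893e-01,
         7.13709115e-02],
       [ 9.99999896e-01,  4.54942374e-04,  6.83942683e-06,
        -1.01487989e-03],
       [ 1.20631080e-04, -2.79590867e-01,  9.60119228e-01,
        -1.67346518e-01],
       [ 0.00000000e+00,  0.00000000e+00,  0.00000000e+00,
         1.00000000e+00]])}
[[-0.975  0.221 -0.001]
 [ 0.221  0.975 -0.002]
 [ 0.    -0.002 -1.   ]]
```

View pics/topc.png

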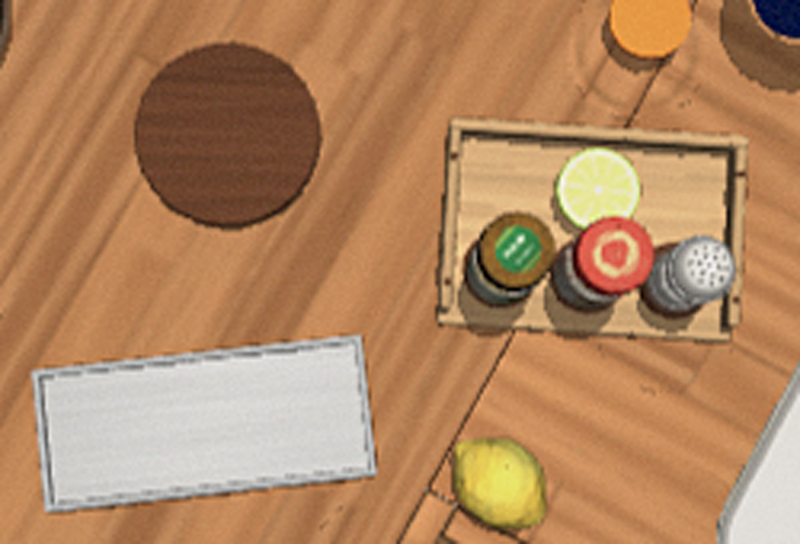

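```bash
cat >> h.py <<'E'
def jog(*ws):
    """world targets (x,y,z,angle of tool y) -> rows relative to the present pose"""
    s=state(); p=s["tool_pos"]; A=R.from_quat(np.roll(s["tool_rot"],-1))
    print("t",round(s["time"],2),"tcp",p.round(4),"ang",round(float(np.arctan2(A.as_matrix()[1,1],A.as_matrix()[0,1])),4),"w",round(s["gripper_width"],3),"f",round(s["grasp_force"],1),"cf",s["contact_force"].round(1))
    for x,y,z,a in ws:
        B=np.array([[-np.sin(-a)*-1*-1,np.cos(a),0],[0,0,0],[0,0,-1]],float)
        ty=np.array([np.cos(a),np.sin(a),0]); tz=np.array([0,0,-1.]); tx=np.cross(ty,tz)
        B=np.stack([tx,ty,tz],1)
        print((A.inv().apply(np.array([x,y,z])-p)/.025).round(2).tolist(),((A.inv()*R.from_matrix(B)).as_rotvec(degrees=True)/8).round(2).tolist())
E
sed -i '/-np.sin(-a)\*-1/d' h.py
python3 - <<'E'
from h import *
jog((.138,.609,.32,1.35),(.50,.10,.28,-.065))
E
```

```text
t 0.1 tcp [0.1379 0.609  0.2058] ang 1.3481 w 0.999 f 0.0 cf [-0.8 -0.1 -0.2]
[-0.0, -0.01, -4.57] [-0.01, -0.0, -0.01]
[-18.62, -16.66, -2.94] [-0.01, 0.01, 10.12]
```

Emit:
jog_arm:
  targets:
    - [[-18.6,-16.7,-3],[0,0,10.1],100]
    - [[-18.6,-16.7,-3],[0,0,10.1],100]
    - [[-18.6,-16.7,-3],[0,0,10.1],100]
    - [[-18.6,-16.7,-3],[0,0,10.1],100]
    - [[-18.6,-16.7,-3],[0,0,10.1],100]
    - [[-18.6,-16.7,-3],[0,0,10.1],100]
    - [[-18.6,-16.7,-3],[0,0,10.1],100]
    - [[-18.6,-16.7,-3],[0,0,10.1],100]

```text
time: 1.1
tool_pos: [0.4257, 0.2026, 0.2664]
tool_rot: [-0.0, 0.73, 0.683, 0.0]
contact_force: [0.8, 1.4, 1.3]
gripper_width: 0.999
grasp_force: 0.0
```

Run:
```python
from h import *
jog((.50,.10,.28,-.065))
```

```text
t 1.1 tcp [0.4257 0.2026 0.2664] ang -0.0659 w 0.999 f 0.0 cf [0.8 1.4 1.3]
[-3.9, 3.24, -0.54] [0.0, -0.0, -0.01]
```

Emit:
jog_arm:
  targets:
    - [[-3.9,3.2,-0.5],[0,0,0],100]
    - [[-3.9,3.2,-0.5],[0,0,0],100]
    - [[-3.9,3.2,-0.5],[0,0,0],100]
    - [[-3.9,3.2,-0.5],[0,0,0],100]
    - [[-3.9,3.2,-0.5],[0,0,0],100]

```text
time: 1.72
tool_pos: [0.4981, 0.1032, 0.2786]
tool_rot: [-0.0, 0.728, 0.685, -0.0]
contact_force: [0.5, -0.3, -0.1]
gripper_width: 0.999
grasp_force: 0.0
```

Run:
```python
from h import *
s=state(); p,D=grab_frame("wrist"); save("w1.png",p); C=cam("wrist",s); np.savez("w1.npz",p=p,D=D); 
import pickle; pickle.dump(C,open("w1.pkl","wb"))
P=cloud(C,D); jog((.5,.1,.28,-.065))
# tops
X=P.reshape(-1,3); ok=(D.ravel()>0)
def box(x0,x1,y0,y1,z0,z1): return X[ok&(X[:,0]>x0)&(X[:,0]<x1)&(X[:,1]>y0)&(X[:,1]<y1)&(X[:,2]>z0)&(X[:,2]<z1)]
T=box(.44,.6,-.05,.14,.085,.135)
m=np.zeros(D.shape,np.uint8); m[(P[...,0]>.44)&(P[...,0]<.56)&(P[...,1]>-.06)&(P[...,1]<.15)&(P[...,2]>.095)&(P[...,2]<.135)&(D>0)]=255
n,l,st,c=cv2.connectedComponentsWithStats(m)
for i in range(1,n):
    if st[i,4]>100:
        q=P[l==i]; zt=np.percentile(q[:,2],80); q=q[q[:,2]>zt-.006]; print(st[i,:5],"ztop",zt.round(4),"c",((q.max(0)+q.min(0))/2).round(4),q.mean(0).round(4),(q.max(0)-q.min(0)).round(3))
```

```text
t 1.77 tcp [0.4981 0.1034 0.2787] ang -0.0601 w 0.998 f 0.0 cf [ 0.  -0.4  0.4]
[-0.13, 0.08, -0.05] [-0.0, -0.0, 0.04]
[ 308  192   44   46 1576] ztop 0.1162 c [0.5032 0.0997 0.1142] [0.5036 0.1006 0.1155] [0.042 0.043 0.008]
[ 308  243   43   46 1544] ztop 0.117 c [0.5    0.0441 0.115 ] [0.5002 0.0453 0.1164] [0.042 0.044 0.008]
[314 297  27  25 486] ztop 0.0996 c [ 0.495  -0.0123  0.0985] [ 0.4949 -0.0111  0.0981] [0.03  0.03  0.007]
```

View pics/w1.png

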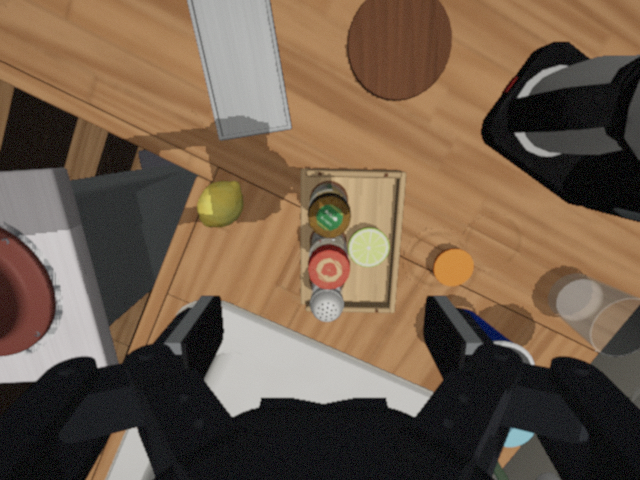

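Run:
```python
from h import *
jog((.5034,.1002,.12,-.073),(.5034,.1002,.070,-.073))
```

```text
t 1.77 tcp [0.4981 0.1034 0.2787] ang -0.0601 w 0.998 f 0.0 cf [ 0.  -0.4  0.4]
[-0.11, 0.22, 6.35] [-0.0, -0.0, 0.09]
[-0.11, 0.22, 8.35] [-0.0, -0.0, 0.09]
```

Emit:
jog_arm:
  targets:
    - [[-0.11,0.22,2.4],[0,0,0.09],100]
    - [[-0.11,0.22,4.8],[0,0,0.09],100]
    - [[-0.11,0.22,6.8],[0,0,0.09],100]
    - [[-0.11,0.22,8],[0,0,0.09],100]
    - [[-0.11,0.22,8.35],[0,0,0.09],100]
    - [[-0.11,0.22,8.35],[0,0,0.09],100]
    - [[-0.11,0.22,8.35],[0,0,0.09],100]

```text
time: 2.65
tool_pos: [0.5057, 0.0995, 0.0724]
tool_rot: [0.001, 0.733, 0.68, 0.001]
contact_force: [0.0, -0.3, -0.1]
gripper_width: 0.997
grasp_force: 0.0
```

Run:
```python
from h import *
jog((.5034,.1002,.070,-.073))
p,D=grab_frame("wrist"); save("w2.png",p)
```

```text
t 2.65 tcp [0.5057 0.0995 0.0724] ang -0.0742 w 0.997 f 0.0 cf [ 0.  -0.3 -0.1]
[0.02, -0.09, 0.1] [0.03, -0.0, -0.01]
```

View pics/w2.png

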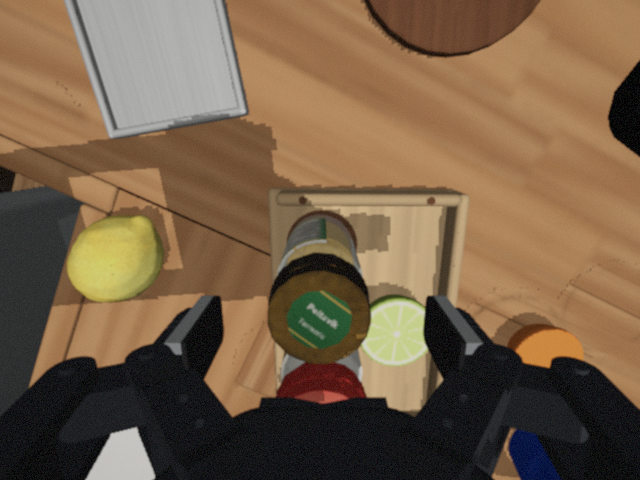

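The dark jar's lid (319,310) sits midway between the pads at (205,325) and (440,330). Closing.

Emit:
jog_arm:
  targets:
    - [[0,-0.09,0.1],[0,0,0],0]
    - [[0,-0.09,0.1],[0,0,0],0]
    - [[0,-0.09,0.1],[0,0,0],0]
    - [[0,-0.09,0.1],[0,0,0],0]
    - [[0,-0.09,0.1],[0,0,0],0]
    - [[0,-0.09,0.1],[0,0,0],0]

```text
time: 3.45
tool_pos: [0.5025, 0.0992, 0.0683]
tool_rot: [0.0, 0.733, 0.68, 0.0]
contact_force: [0.8, 0.0, 5.1]
gripper_width: 0.492
grasp_force: 61.1
```

Run:
```python
from h import *
jog((.5034,.1002,.15,-.073),(.4022,.3477,.15,.1),(.4022,.3477,.070,.1))
```

```text
t 3.45 tcp [0.5025 0.0992 0.0683] ang -0.0748 w 0.492 f 61.1 cf [0.8 0.  5.1]
[0.04, 0.04, -3.27] [0.01, -0.0, -0.01]
[9.61, -4.74, -3.27] [0.01, 0.0, -1.25]
[9.61, -4.74, -0.07] [0.01, 0.0, -1.25]
```

Emit:
jog_arm:
  targets:
    - [[0,0,-1.3],[0,0,0],0]
    - [[0,0,-3.2],[0,0,0],0]
    - [[1.8,-0.9,-3.2],[0,0,-0.25],0]
    - [[3.8,-1.9,-3.2],[0,0,-0.5],0]
    - [[5.8,-2.9,-3.2],[0,0,-0.8],0]
    - [[7.8,-3.9,-3.2],[0,0,-1.1],0]
    - [[9.2,-4.5,-3.2],[0,0,-1.25],0]
    - [[9.6,-4.75,-3.2],[0,0,-1.25],0]

```text
time: 4.45
tool_pos: [0.3998, 0.3486, 0.1465]
tool_rot: [-0.0, 0.67, 0.742, -0.001]
contact_force: [-0.0, -1.0, -1.6]
gripper_width: 0.499
grasp_force: 61.1
```

Run:
```python
from h import *
s=state();C=cam("wrist",s);p,D=grab_frame("wrist"); save("w3.png",p);np.savez("w3.npz",p=p,D=D); 
jog((.4022,.3477,.0675,.1))
import pickle; pickle.dump(C,open("w3.pkl","wb"))
```

```text
t 4.5 tcp [0.3997 0.3487 0.1466] ang 0.102 w 0.493 f 61.1 cf [-0.8 -0.1 -1.2]
[-0.05, 0.1, 3.16] [-0.02, 0.0, 0.01]
```

View pics/w3.png

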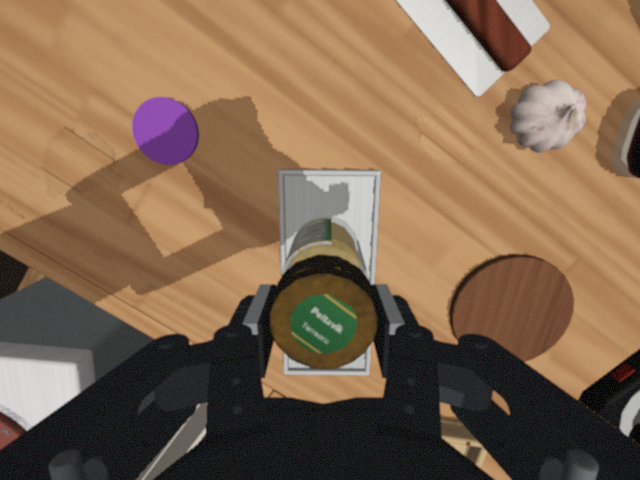

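The jar is held and the tray is under it; tray corners are at about (279,170), (380,170), (285,375), (369,375).

Run:
```python
from h import *
import pickle
C=pickle.load(open("w3.pkl","rb")); Q=np.array([rayz(C,u,v,.014)[:2] for u,v in((279,170),(380,170),(285,375),(369,375))]); print(Q.round(4).tolist(),Q.mean(0))
a=np.array([rayz(C,u,v,.012)[:2] for u,v in((450,306),(574,302),(515,254),(508,362))]); print(a.round(4).tolist())
```

```text
[[0.3562, 0.3892], [0.4433, 0.3982], [0.3763, 0.1803], [0.4633, 0.1895]] [0.40975013 0.28929572]
[[0.5314, 0.2754], [0.6507, 0.2922], [0.5807, 0.3346], [0.6041, 0.2187]]
```

Emit:
jog_arm:
  targets:
    - [[-0.05,0.1,1.5],[0,0,0],0]
    - [[-0.05,0.1,2.6],[0,0,0],0]
    - [[-0.05,0.1,2.8],[0,0,0],0]
    - [[-0.05,0.1,2.8],[0,0,0],0]

```text
time: 5.0
tool_pos: [0.4044, 0.3458, 0.0779]
tool_rot: [0.0, 0.671, 0.741, -0.0]
contact_force: [-0.1, 0.3, -0.6]
gripper_width: 0.493
grasp_force: 61.1
```

Emit:
jog_arm:
  targets:
    - [[0,0,0.25],[0,0,0],0]
    - [[0,0,0.42],[0,0,0],0]
    - [[0,0,0.42],[0,0,0],0]
    - [[0,0,0.42],[0,0,0],0]

```text
time: 5.5
tool_pos: [0.4042, 0.3466, 0.0675]
tool_rot: [0.0, 0.671, 0.742, 0.0]
contact_force: [0.4, -0.7, -0.1]
gripper_width: 0.495
grasp_force: 61.1
```

Emit:
jog_arm:
  targets:
    - [[0,0,0.06],[0,0,0],0]
    - [[0,0,0.06],[0,0,0],0]

```text
time: 5.75
tool_pos: [0.4044, 0.3467, 0.0663]
tool_rot: [0.0, 0.671, 0.741, 0.0]
contact_force: [-0.9, -0.0, 2.2]
gripper_width: 0.495
grasp_force: 61.4
```

Emit:
jog_arm:
  targets:
    - [[0,0,0],[0,0,0],100]
    - [[0,0,0],[0,0,0],100]
    - [[0,0,0],[0,0,0],100]
    - [[0,0,0],[0,0,0],100]
    - [[0,0,-1],[0,0,0],100]
    - [[0,0,-3],[0,0,0],100]
    - [[0,0,-4],[0,0,0],100]
    - [[0,0,-4],[0,0,0],100]

```text
time: 6.75
tool_pos: [0.4056, 0.3474, 0.1685]
tool_rot: [0.001, 0.671, 0.741, 0.003]
contact_force: [0.0, -0.1, -0.7]
gripper_width: 1.002
grasp_force: 0.0
```

```bash
cat >> h.py <<'E'
def tops():
    s=state(); C=cam("wrist",s); p,D=grab_frame("wrist"); P=cloud(C,D)
    m=((P[...,2]>.085)&(P[...,2]<.135)&(D>.1)&(P[...,0]<.6)).astype(np.uint8)
    n,l,st,c=cv2.connectedComponentsWithStats(m)
    for i in range(1,n):
        if 250<st[i,4]<20000:
            q=P[l==i]; zt=np.percentile(q[:,2],80); q=q[q[:,2]>zt-.006]
            print(st[i,:4],"ztop",zt.round(4),"c",((q.max(0)+q.min(0))/2).round(4)[:2],(q.max(0)-q.min(0)).round(3)[:2],p[l==i].mean(0).round())
    return p,D,C
E
python3 - <<'E'
from h import *
tops()
jog((.5001,.0447,.17,-.073),(.5001,.0447,.069,-.073))
E
```

```text
[293 208  63  68] ztop 0.1142 c [0.4056 0.3474] [0.042 0.044] [79. 79. 47.]
t 6.8 tcp [0.4044 0.3467 0.1662] ang 0.0997 w 0.998 f 0.0 cf [ 0.1  0.8 -1.1]
[-12.4, 2.61, -0.16] [0.01, -0.01, 1.24]
[-12.4, 2.6, 3.88] [0.01, -0.01, 1.24]
```

Emit:
jog_arm:
  targets:
    - [[-1.2,0.25,-0.1],[0,0,0.1],100]
    - [[-3.4,0.7,-0.1],[0,0,0.3],100]
    - [[-5.7,1.2,-0.1],[0,0,0.6],100]
    - [[-8,1.7,-0.1],[0,0,0.9],100]
    - [[-10.2,2.2,-0.1],[0,0,1.1],100]
    - [[-11.8,2.5,-0.1],[0,0,1.24],100]
    - [[-12.4,2.6,0.4],[0,0,1.24],100]
    - [[-12.4,2.6,1.5],[0,0,1.24],100]

```text
time: 7.8
tool_pos: [0.4997, 0.0439, 0.1268]
tool_rot: [-0.0, 0.733, 0.68, 0.0]
contact_force: [-0.3, 0.2, -0.3]
gripper_width: 1.001
grasp_force: 0.0
```

Run:
```python
from h import *
p,D,C=tops()
jog((.5001,.0447,.069,-.073))
```

```text
[286 219  78 140] ztop 0.1169 c [0.5002 0.0441] [0.043 0.044] [134.  96.  85.]
t 7.85 tcp [0.496  0.0447 0.1214] ang -0.0739 w 1.001 f 0.0 cf [-1.6  0.  -3.3]
[0.01, 0.18, 2.09] [-0.07, -0.0, -0.01]
```

Emit:
jog_arm:
  targets:
    - [[0,0.03,0.8],[0,0,0],100]
    - [[0,0.03,1.7],[0,0,0],100]
    - [[0,0.03,2.1],[0,0,0],100]
    - [[0,0.03,2.1],[0,0,0],100]

```text
time: 8.35
tool_pos: [0.4991, 0.045, 0.0743]
tool_rot: [-0.001, 0.732, 0.681, -0.001]
contact_force: [0.2, 0.3, 0.9]
gripper_width: 1.001
grasp_force: 0.0
```

Run:
```python
from h import *
jog((.5001,.0447,.069,-.073))
```

```text
t 8.35 tcp [0.4991 0.045  0.0743] ang -0.0725 w 1.001 f 0.0 cf [0.2 0.3 0.9]
[-0.01, 0.04, 0.21] [-0.02, -0.0, 0.0]
```

Close and lift.

Emit:
jog_arm:
  targets:
    - [[0,0.03,0.15],[0,0,0],100]
    - [[0,0.03,0.15],[0,0,0],0]
    - [[0,0.03,0.15],[0,0,0],0]
    - [[0,0.03,0.15],[0,0,0],0]
    - [[0,0.03,0.15],[0,0,0],0]
    - [[0,0.03,0.15],[0,0,0],0]
    - [[0,0.03,0.15],[0,0,0],0]

```text
time: 9.22
tool_pos: [0.5018, 0.0443, 0.0729]
tool_rot: [0.001, 0.733, 0.681, 0.001]
contact_force: [-0.7, 0.2, 5.0]
gripper_width: 0.497
grasp_force: 61.2
```

Run:
```python
from h import *
jog((.4095,.2893,.15,.1),(.4095,.2893,.067,.1))
```

```text
t 9.22 tcp [0.5018 0.0443 0.0729] ang -0.0734 w 0.497 f 61.2 cf [-0.7  0.2  5. ]
[9.5, -4.4, -3.09] [0.01, 0.0, -1.24]
[9.5, -4.4, 0.23] [0.01, 0.0, -1.24]
```

Emit:
jog_arm:
  targets:
    - [[0,0,-1.3],[0,0,0],0]
    - [[0,0,-3.1],[0,0,0],0]
    - [[1.8,-0.8,-3.1],[0,0,-0.25],0]
    - [[3.8,-1.8,-3.1],[0,0,-0.5],0]
    - [[5.8,-2.7,-3.1],[0,0,-0.8],0]
    - [[7.8,-3.6,-3.1],[0,0,-1.1],0]
    - [[9.1,-4.2,-3.1],[0,0,-1.24],0]
    - [[9.5,-4.4,-3.1],[0,0,-1.24],0]

```text
time: 10.22
tool_pos: [0.4073, 0.2904, 0.1483]
tool_rot: [-0.0, 0.67, 0.742, -0.001]
contact_force: [1.3, -0.6, -1.5]
gripper_width: 0.497
grasp_force: 61.2
```

Emit:
jog_arm:
  targets:
    - [[0,0,0.6],[0,0,0],0]
    - [[0,0,1.8],[0,0,0],0]
    - [[0,0,2.7],[0,0,0],0]
    - [[0,0,3],[0,0,0],0]
    - [[0,0,3],[0,0,0],0]
    - [[0,0,3],[0,0,0],0]

```text
time: 10.98
tool_pos: [0.4097, 0.2893, 0.0755]
tool_rot: [0.0, 0.671, 0.741, 0.001]
contact_force: [-1.2, -0.2, -1.0]
gripper_width: 0.491
grasp_force: 61.3
```

Run:
```python
from h import *
jog((.4095,.2893,.067,.1))
```

```text
t 10.97 tcp [0.4097 0.2893 0.0755] ang 0.0991 w 0.491 f 61.3 cf [-1.2 -0.2 -1. ]
[0.0, -0.01, 0.34] [0.01, -0.0, -0.01]
```

Emit:
jog_arm:
  targets:
    - [[0,0,0.15],[0,0,0],0]
    - [[0,0,0.22],[0,0,0],0]
    - [[0,0,0.22],[0,0,0],0]

```text
time: 11.35
tool_pos: [0.4096, 0.2899, 0.0709]
tool_rot: [0.0, 0.671, 0.742, 0.001]
contact_force: [-2.5, -0.0, 5.5]
gripper_width: 0.502
grasp_force: 61.9
```

Emit:
jog_arm:
  targets:
    - [[0,0,0],[0,0,0],100]
    - [[0,0,0],[0,0,0],100]
    - [[0,0,0],[0,0,0],100]
    - [[0,0,0],[0,0,0],100]
    - [[0,0,-1],[0,0,0],100]
    - [[0,0,-3],[0,0,0],100]
    - [[0,0,-3.9],[0,0,0],100]
    - [[0,0,-3.9],[0,0,0],100]

```text
time: 12.35
tool_pos: [0.4102, 0.29, 0.1689]
tool_rot: [0.001, 0.671, 0.741, 0.002]
contact_force: [0.3, -0.2, -1.1]
gripper_width: 0.998
grasp_force: 0.0
```

Run:
```python
from h import *
tops()
jog((.495,-.0117,.17,-.073),(.495,-.0117,.061,-.073))
```

```text
[292 125  67  69] ztop 0.1142 c [0.4057 0.3475] [0.042 0.043] [117. 118.  71.]
[290 208  63  69] ztop 0.115 c [0.4084 0.2896] [0.043 0.044] [144.  84.  69.]
t 12.4 tcp [0.4091 0.2894 0.1667] ang 0.0997 w 1.0 f 0.0 cf [-1.   0.3 -1.1]
[-12.33, 2.22, -0.13] [0.01, -0.0, 1.24]
[-12.33, 2.22, 4.23] [0.01, -0.0, 1.24]
```

Emit:
jog_arm:
  targets:
    - [[-1.2,0.2,-0.1],[0,0,0.1],100]
    - [[-3.4,0.6,-0.1],[0,0,0.3],100]
    - [[-5.7,1,-0.1],[0,0,0.6],100]
    - [[-8,1.4,-0.1],[0,0,0.9],100]
    - [[-10.2,1.8,-0.1],[0,0,1.1],100]
    - [[-11.8,2.1,-0.1],[0,0,1.24],100]
    - [[-12.35,2.2,0],[0,0,1.24],100]
    - [[-12.35,2.2,0],[0,0,1.24],100]

```text
time: 13.4
tool_pos: [0.4933, -0.0124, 0.1645]
tool_rot: [-0.002, 0.733, 0.68, -0.001]
contact_force: [-1.0, -0.3, -0.9]
gripper_width: 1.006
grasp_force: 0.0
```

Run:
```python
from h import *
p,D,C=tops(); save("w4.png",p); np.savez("w4.npz",p=p,D=D)
jog((.495,-.0117,.061,-.073))
import pickle; pickle.dump(C,open("w4.pkl","wb"))
```

```text
[301 213  51  49] ztop 0.0992 c [ 0.4947 -0.0128] [0.032 0.032] [118. 117. 114.]
t 13.45 tcp [ 0.4934 -0.0117  0.165 ] ang -0.0731 w 1.0 f 0.0 cf [ 0.4  1.2 -0.6]
[0.0, 0.08, 4.16] [-0.02, -0.01, -0.0]
```

View pics/w4.png

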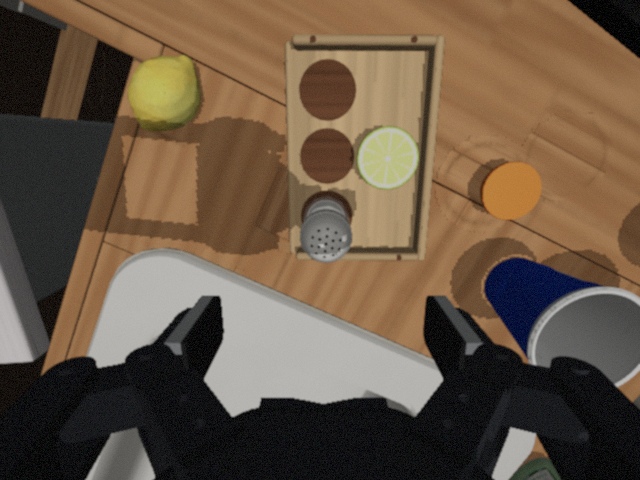

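Inlays are visible at (327,90) and (327,155), with the shaker at (326,235) and the lime half at (387,158), cut face up. The orange look-alike is at (512,190), outside the rack.

Run:
```python
from h import *
import pickle
C=pickle.load(open("w4.pkl","rb")); z=np.load("w4.npz"); P=cloud(C,z["D"])
for u,v in((327,90),(327,155)): print(rayz(C,u,v,.01).round(4))
q=P[(P[...,0]>.515)&(P[...,0]<.585)&(P[...,1]>0)&(P[...,1]<.08)&(P[...,2]>.027)&(P[...,2]<.045)]; print("lime",q.max(0).round(4),q.min(0).round(4),((q.max(0)+q.min(0))/2).round(4))
print(P[310,530],P[330,600])
```

```text
[0.5039 0.0992 0.01  ]
[0.5    0.0441 0.01  ]
lime [0.585  0.065  0.0369] [5.252e-01 3.000e-04 2.700e-02] [0.5551 0.0326 0.032 ]
[ 0.64985876 -0.08188891  0.09115519] [ 0.72150581 -0.11493633  0.07438459]
```

Emit:
jog_arm:
  targets:
    - [[0,0.06,1.3],[0,0,0],100]
    - [[0,0.06,3],[0,0,0],100]
    - [[0,0.06,3.9],[0,0,0],100]
    - [[0,0.06,4.16],[0,0,0],100]
    - [[0,0.06,4.16],[0,0,0],100]
    - [[0,0.06,4.16],[0,0,0],100]

```text
time: 14.2
tool_pos: [0.4969, -0.0124, 0.064]
tool_rot: [0.001, 0.732, 0.681, 0.001]
contact_force: [1.3, 0.4, 0.0]
gripper_width: 1.003
grasp_force: 0.0
```

Emit:
jog_arm:
  targets:
    - [[0,-0.04,0.1],[0,0,0],0]
    - [[0,-0.04,0.1],[0,0,0],0]
    - [[0,-0.04,0.1],[0,0,0],0]
    - [[0,-0.04,0.1],[0,0,0],0]
    - [[0,-0.04,0.1],[0,0,0],0]
    - [[0,-0.04,0.1],[0,0,0],0]

```text
time: 14.95
tool_pos: [0.4954, -0.0126, 0.0607]
tool_rot: [0.001, 0.733, 0.681, 0.0]
contact_force: [0.4, -0.0, 5.8]
gripper_width: 0.375
grasp_force: 56.8
```

Run:
```python
from h import *
jog((.4153,.2316,.15,.1),(.4153,.2316,.06,.1))
```

```text
t 14.95 tcp [ 0.4954 -0.0126  0.0607] ang -0.0734 w 0.375 f 56.8 cf [ 0.4 -0.   5.8]
[9.51, -3.91, -3.58] [0.01, 0.0, -1.24]
[9.51, -3.91, 0.02] [0.01, 0.0, -1.24]
```

Emit:
jog_arm:
  targets:
    - [[0,0,-0.8],[0,0,0],0]
    - [[0,0,-2],[0,0,0],0]
    - [[0,0,-3.2],[0,0,0],0]
    - [[0,0,-3.2],[0,0,0],0]

```text
time: 15.45
tool_pos: [0.4961, -0.0127, 0.1416]
tool_rot: [0.002, 0.733, 0.681, 0.001]
contact_force: [0.2, 1.2, -2.5]
gripper_width: 0.371
grasp_force: 56.4
```

Run:
```python
from h import *
p,D=grab_frame("wrist"); save("w5.png",p)
jog((.4153,.2316,.14,.1))
```

```text
t 15.5 tcp [ 0.4948 -0.0125  0.1396] ang -0.0734 w 0.374 f 56.3 cf [-0.8 -0.3 -1.9]
[9.5, -3.89, -0.02] [0.0, 0.0, -1.24]
```

View pics/w5.png

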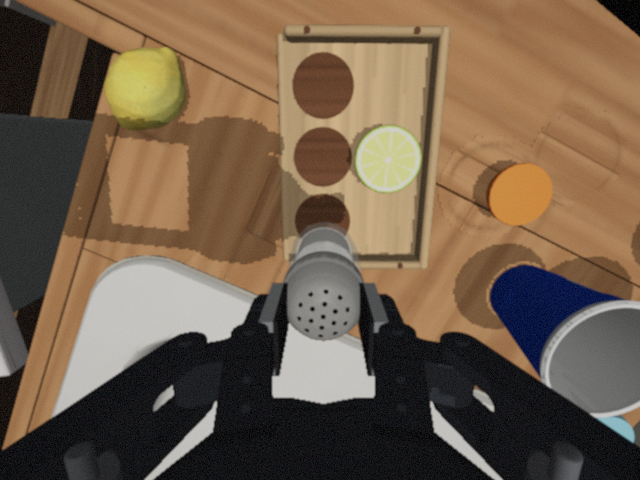

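The shaker is held upright (cap at 325,297) and all three inlays are free. Carrying it to the tray.

Emit:
jog_arm:
  targets:
    - [[1.3,-0.5,0],[0,0,-0.2],0]
    - [[3.2,-1.3,0],[0,0,-0.5],0]
    - [[5.2,-2.1,0],[0,0,-0.8],0]
    - [[7.2,-2.9,0],[0,0,-1],0]
    - [[8.8,-3.6,0],[0,0,-1.2],0]
    - [[9.5,-3.9,0],[0,0,-1.24],0]
    - [[9.5,-3.9,0.8],[0,0,-1.24],0]
    - [[9.5,-3.9,2],[0,0,-1.24],0]

```text
time: 16.5
tool_pos: [0.414, 0.2317, 0.0877]
tool_rot: [-0.0, 0.671, 0.742, -0.001]
contact_force: [0.8, 0.1, -1.2]
gripper_width: 0.371
grasp_force: 56.3
```

Emit:
jog_arm:
  targets:
    - [[0,0,0.5],[0,0,0],0]
    - [[0,0,0.9],[0,0,0],0]
    - [[0,0,0.9],[0,0,0],0]
    - [[0,0,0.9],[0,0,0],0]

```text
time: 17.0
tool_pos: [0.4157, 0.2317, 0.0684]
tool_rot: [0.0, 0.671, 0.741, 0.001]
contact_force: [0.2, 1.0, -0.8]
gripper_width: 0.376
grasp_force: 56.4
```

Run:
```python
from h import *
jog((.4153,.2316,.0585,.1))
```

```text
t 17.0 tcp [0.4157 0.2317 0.0684] ang 0.0995 w 0.376 f 56.4 cf [ 0.2  1.  -0.8]
[-0.0, -0.02, 0.4] [0.01, -0.0, -0.0]
```

Emit:
jog_arm:
  targets:
    - [[0,0,0.25],[0,0,0],0]
    - [[0,0,0.4],[0,0,0],0]
    - [[0,0,0.42],[0,0,0],0]
    - [[0,0,0.42],[0,0,0],0]

```text
time: 17.5
tool_pos: [0.4156, 0.2321, 0.0587]
tool_rot: [-0.0, 0.671, 0.741, 0.001]
contact_force: [-3.7, -0.5, 6.5]
gripper_width: 0.369
grasp_force: 58.1
```

Emit:
jog_arm:
  targets:
    - [[0,0,0],[0,0,0],100]
    - [[0,0,0],[0,0,0],100]
    - [[0,0,0],[0,0,0],100]
    - [[0,0,0],[0,0,0],100]
    - [[0,0,-1],[0,0,0],100]
    - [[0,0,-3],[0,0,0],100]
    - [[0,0,-4.4],[0,0,0],100]
    - [[0,0,-4.4],[0,0,0],100]

```text
time: 18.5
tool_pos: [0.4172, 0.2323, 0.1709]
tool_rot: [0.002, 0.671, 0.741, 0.003]
contact_force: [0.1, -0.2, 0.3]
gripper_width: 0.998
grasp_force: 0.0
```

Run:
```python
from h import *
import pickle
p,D,C=tops(); save("w6.png",p)
C=pickle.load(open("w4.pkl","rb")); print("lime",rayz(C,387.5,158,.034))
z=np.load("top.npz"); C=cam("top"); P=cloud(C,z["D"]); p=z["p"].astype(int)
m=(p[...,0]<125)&(P[...,0]>.5)&(P[...,0]<.69)&(P[...,1]>.18)&(P[...,1]<.36)&(P[...,2]>.004)&(P[...,2]<.03)
n,l,st,c=cv2.connectedComponentsWithStats(m.astype(np.uint8)); i=1+st[1:,4].argmax(); print(st[i],c[i],rayz(C,*c[i],.012), P[l==i].max(0),P[l==i].min(0))
jog((.552,.0405,.17,1.498),(.552,.0405,.01,1.498))
print(state()["joint_pos"].round(2))
```

```text
[288  21  72  84] ztop 0.1143 c [0.4057 0.3473] [0.042 0.043] [112. 113.  67.]
[285 124  68  70] ztop 0.1152 c [0.4083 0.2895] [0.043 0.043] [195. 122. 100.]
[297 212  47  47] ztop 0.0973 c [0.4148 0.2322] [0.032 0.032] [145. 144. 140.]
lime [0.55118325 0.03878491 0.034     ]
[ 232  153   58   58 2585] [260.64951644 181.59419729] [0.59440715 0.27571905 0.012     ] [0.65436988 0.33484614 0.01852809] [0.53649563 0.21743857 0.0040271 ]
t 18.55 tcp [0.4158 0.2318 0.1684] ang 0.0997 w 1.002 f 0.0 cf [ 0.6  1.4 -0.9]
[-8.16, 4.66, -0.06] [0.02, 0.01, -10.01]
[-8.16, 4.64, 6.34] [0.02, 0.01, -10.01]
[ 0.35 -0.29  1.99 -0.    1.44  0.25]
```

View pics/w6.png

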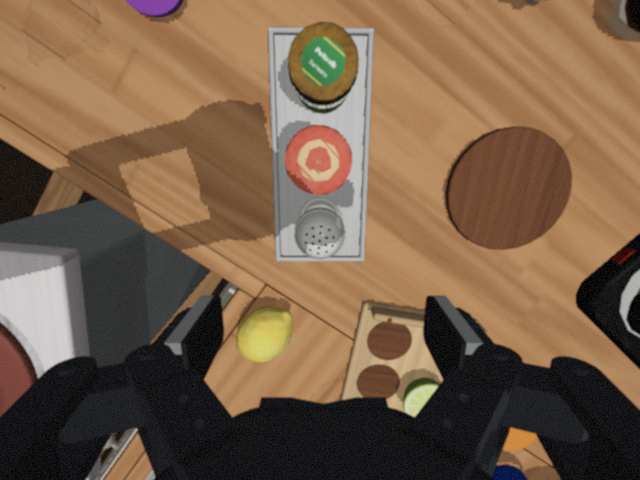

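All three stand upright on the tray: dark (323,62), red (319,160), shaker (320,232). The board is at (508,188). Now to the lime.

Emit:
jog_arm:
  targets:
    - [[-1.2,0.6,-0.2],[0,0,-1],100]
    - [[-3.2,1.8,-0.2],[0,0,-2.3],100]
    - [[-5.2,3,-0.2],[0,0,-3.6],100]
    - [[-7.2,4.1,-0.2],[0,0,-4.9],100]
    - [[-8.2,4.65,-0.1],[0,0,-6.2],100]
    - [[-8.2,4.65,-0.1],[0,0,-7.5],100]
    - [[-8.2,4.65,-0.1],[0,0,-8.8],100]
    - [[-8.2,4.65,-0.1],[0,0,-10],100]

```text
time: 19.55
tool_pos: [0.5497, 0.039, 0.1667]
tool_rot: [-0.002, 0.035, 0.999, 0.0]
contact_force: [0.2, 0.1, 0.2]
gripper_width: 0.997
grasp_force: 0.0
```

Emit:
jog_arm:
  targets:
    - [[0,0,0.6],[0,0,0],100]
    - [[0,0,1.8],[0,0,0],100]
    - [[0,0,2.4],[0,0,0],100]
    - [[0,0,2.4],[0,0,0],100]
    - [[0,0,2.4],[0,0,0],100]

```text
time: 20.18
tool_pos: [0.5515, 0.0391, 0.1101]
tool_rot: [0.001, 0.038, 0.999, -0.0]
contact_force: [0.4, 0.5, 0.2]
gripper_width: 1.0
grasp_force: 0.0
```

Run:
```python
from h import *
s=state(); C=cam("wrist",s)
p,D=grab_frame("wrist"); save("w7.png",p)
h=cv2.cvtColor(p,cv2.COLOR_RGB2HSV); P=cloud(C,D)
m=((h[...,0]>28)&(h[...,0]<50)&(h[...,1]>60)&(h[...,2]>120)&(P[...,0]>.5)&(P[...,0]<.6)&(P[...,1]>-.02)&(P[...,1]<.1)).astype(np.uint8)
n,l,st,c=cv2.connectedComponentsWithStats(m); i=1+st[1:,4].argmax(); print(st[i],c[i],rayz(C,*c[i],.034))
jog((.5515,.0395,.01,1.498))
print(s["joint_pos"].round(2))
```

```text
[ 296  211   57   55 2006] [323.94267198 237.43270189] [0.54982433 0.03891914 0.034     ]
t 20.23 tcp [0.5519 0.0391 0.1106] ang 1.4956 w 1.001 f 0.0 cf [ 0.  -0.3 -0.4]
[0.02, 0.01, 4.02] [-0.0, 0.01, -0.02]
[-0.06 -0.04  1.87 -0.    1.31 -1.56]
```

View pics/w7.png

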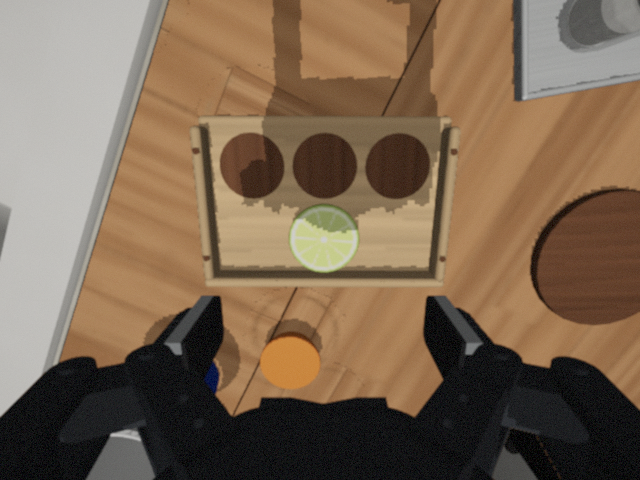

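The lime half is at (324,239), alone in the rack behind the three free inlays and centred between the pads. Descending.

Emit:
jog_arm:
  targets:
    - [[0,0,1.2],[0,0,0],100]
    - [[0,0,2.6],[0,0,0],100]
    - [[0,0,3.6],[0,0,0],100]
    - [[0,0,3.95],[0,0,0],100]
    - [[0,0,3.95],[0,0,0],100]
    - [[0,0,3.95],[0,0,0],100]

```text
time: 20.98
tool_pos: [0.5525, 0.039, 0.0125]
tool_rot: [0.002, 0.037, 0.999, -0.0]
contact_force: [0.0, -1.0, 0.5]
gripper_width: 1.002
grasp_force: 0.0
```

Emit:
jog_arm:
  targets:
    - [[0,0,0.03],[0,0,0],0]
    - [[0,0,0.03],[0,0,0],0]
    - [[0,0,0.03],[0,0,0],0]
    - [[0,0,0.03],[0,0,0],0]
    - [[0,0,0.03],[0,0,0],0]
    - [[0,0,0.03],[0,0,0],0]

```text
time: 21.72
tool_pos: [0.551, 0.0391, 0.0099]
tool_rot: [-0.0, 0.037, 0.999, -0.0]
contact_force: [0.4, 0.1, 0.9]
gripper_width: -0.004
grasp_force: 0.0
```

The fingers shut fully, so the lime slipped out. Looking.

Run:
```python
from h import *
s=state(); C=cam("wrist",s)
p,D=grab_frame("wrist"); save("w8.png",p)
t,D2=grab_frame("top"); C2=cam("top"); 
save("w8.png",np.hstack([cv2.resize(p,(400,300)),cv2.resize(t[130:280,260:460],(400,300),interpolation=cv2.INTER_CUBIC)]))
jog()
```

```text
t 21.82 tcp [0.551  0.0391 0.01  ] ang 1.496 w -0.002 f 0.0 cf [ 0.7 -0.2 -0.1]
```

View pics/w8.png

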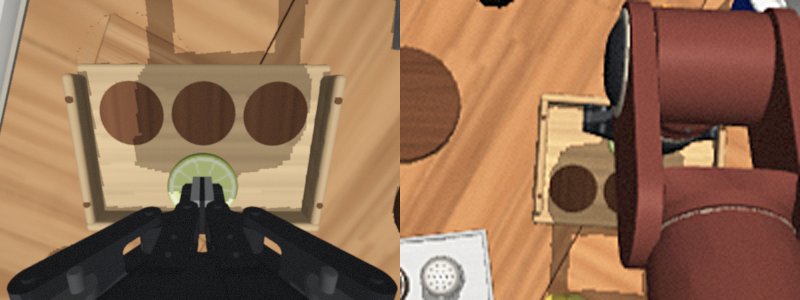

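Run:
```python
from h import *
s=state(); C=cam("wrist",s); p,D=grab_frame("wrist"); P=cloud(C,D); f,cx,cy,M=C
q=np.linalg.inv(M)@np.array([*s["tool_pos"],1]); print("tcp px",q[0]/q[2]*f+cx,q[1]/q[2]*f+cy)
for u,v in((325,250),(325,258),(325,270),(325,280),(300,290),(350,290),(285,300),(365,300),(325,300),(290,325),(360,325),(325,235)): print(u,v,P[v,u].round(3),p[v,u])
save("w9.png",cv2.resize(p[200:360,220:440],None,fx=3.5,fy=3.5,interpolation=cv2.INTER_CUBIC))
```

```text
tcp px 324.87476581571616 280.09407821911844
325 250 [0.526 0.041 0.035] [145 158  94]
325 258 [0.53  0.041 0.034] [170 178 130]
325 270 [0.535 0.04  0.035] [162 172 112]
325 280 [0.541 0.04  0.033] [164 173 111]
300 290 [0.545 0.028 0.034] [162 171 112]
350 290 [0.546 0.051 0.035] [166 176 117]
285 300 [0.549 0.021 0.034] [175 180 140]
365 300 [0.552 0.057 0.034] [163 172 110]
325 300 [0.54  0.04  0.057] [21 23 17]
290 325 [0.538 0.028 0.077] [18 12 20]
360 325 [0.54  0.051 0.077] [59 60 46]
325 235 [0.526 0.041 0.011] [165 141 107]
```

View pics/w9.png

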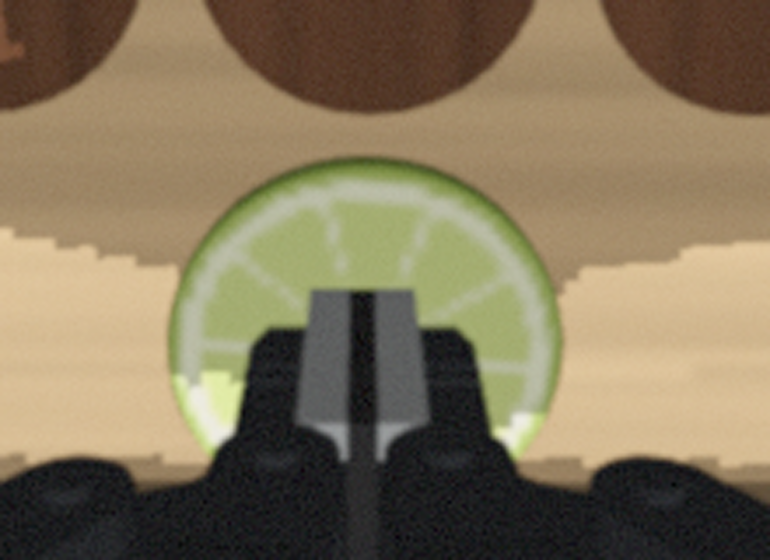

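Run:
```python
from h import *
import pickle
def tool(C,D,M):
    f,cx,cy,_=C; v,u=np.indices(D.shape); P=np.stack([(u-cx)/f*D,(v-cy)/f*D,D],-1); return P@M[:3,:3].T+M[:3,3]
H=np.array(camera_params("wrist")["hand_eye"]); C=cam("wrist",state())
p,D=grab_frame("wrist"); T=tool(C,D,H)
print("shut"); 
for v in(276,280,284,288,292,300,310,318,324): print(v,(T[v,318]*1e3).round(1),(T[v,334]*1e3).round(1))
z=np.load("w4.npz"); T=tool(C,z["D"],H)
print("open")
for v in(294,300,306,315,330,345): print(v,(T[v,213]*1e3).round(1),(T[v,435]*1e3).round(1),z["D"][v,213])
```

```text
shut
276 [ 12.7  -3.2 -25.1] [ 12.3   4.  -24.2]
280 [ 10.2  -3.3 -23.8] [ 10.6   4.  -24.7]
284 [ 11.7  -3.2 -31.6] [ 11.2   3.8 -30.6]
288 [ 11.6  -3.1 -35.5] [ 11.6   3.6 -35.6]
292 [ 11.3  -3.1 -38.8] [ 11.9   3.5 -40.2]
300 [ 11.5  -2.9 -46.6] [ 11.9   3.3 -47.3]
310 [ 11.8  -2.8 -55.2] [ 11.4   3.1 -54.4]
318 [ 11.3  -2.7 -60.2] [ 11.7   2.9 -60.8]
324 [  9.8  -2.7 -61.7] [ 12.    2.7 -65.4]
open
294 [ -81.4 -114.6  154.1] [-86.4 118.5 164.7] 0.35132423
300 [ 11.5 -43.9 -46.6] [ 11.5  42.8 -46.4] 0.13273297
306 [  9.7 -43.6 -48.1] [ 10.3  42.  -49.1] 0.13178922
315 [  6.6 -43.5 -49.5] [  7.1  42.  -50.3] 0.13129915
330 [  1.7 -43.1 -52.2] [  1.9  41.8 -52.5] 0.13006958
345 [ -4.3 -43.3 -53. ] [ -4.2  42.1 -53.2] 0.13096943
```

The depth data shows the real fingertips about 30 mm behind the reported TCP (shut at −31 mm, open at −45 mm). The fingers therefore closed just above the lime, which still stands untouched. I'll open and grasp about 28 mm lower.

Emit:
jog_arm:
  targets:
    - [[0,0,-0.2],[0,0,0],100]
    - [[0,0,-0.2],[0,0,0],100]
    - [[0,0,-0.2],[0,0,0],100]
    - [[0,0,-0.2],[0,0,0],100]
    - [[0,0,0.2],[0,0,0],100]
    - [[0,0,0.7],[0,0,0],100]
    - [[0,0,1],[0,0,0],100]
    - [[0,0,1],[0,0,0],100]

```text
time: 22.92
tool_pos: [0.5499, 0.0392, -0.0164]
tool_rot: [-0.001, 0.037, 0.999, 0.0]
contact_force: [-0.1, -0.7, 0.3]
gripper_width: 1.002
grasp_force: 0.0
```

Emit:
jog_arm:
  targets:
    - [[0,0,0.08],[0,0,0],100]
    - [[0,0,0.08],[0,0,0],100]

```text
time: 23.18
tool_pos: [0.5513, 0.0391, -0.0168]
tool_rot: [0.0, 0.037, 0.999, -0.0]
contact_force: [0.3, -0.1, 0.7]
gripper_width: 0.997
grasp_force: 0.0
```

Emit:
jog_arm:
  targets:
    - [[0,0,0],[0,0,0],0]
    - [[0,0,0],[0,0,0],0]
    - [[0,0,0],[0,0,0],0]
    - [[0,0,0],[0,0,0],0]
    - [[0,0,0],[0,0,0],0]

```text
time: 23.8
tool_pos: [0.5518, 0.0391, -0.0161]
tool_rot: [0.001, 0.037, 0.999, 0.0]
contact_force: [-0.6, 0.5, 6.1]
gripper_width: 0.576
grasp_force: 61.5
```

Run:
```python
from h import *
jog((.551,.0391,.06,1.496),(.5944,.2755,.06,1.496),(.5944,.2755,-.0145,1.496))
```

```text
t 23.8 tcp [ 0.5518  0.0391 -0.0161] ang 1.496 w 0.576 f 61.5 cf [-0.6  0.5  6.1]
[0.03, -0.0, -3.04] [0.0, 0.01, -0.0]
[-1.0, 9.56, -3.04] [0.0, 0.01, -0.0]
[-0.99, 9.56, -0.06] [0.0, 0.01, -0.0]
```

Emit:
jog_arm:
  targets:
    - [[0,0,-1.2],[0,0,0],0]
    - [[0,0,-3],[0,0,0],0]
    - [[-0.2,1.8,-3],[0,0,0],0]
    - [[-0.4,3.8,-3],[0,0,0],0]
    - [[-0.6,6,-3],[0,0,0],0]
    - [[-0.8,8,-3],[0,0,0],0]
    - [[-1,9.3,-3],[0,0,0],0]
    - [[-1,9.55,-3],[0,0,0],0]

```text
time: 24.8
tool_pos: [0.5934, 0.277, 0.0572]
tool_rot: [-0.0, 0.036, 0.999, -0.0]
contact_force: [-0.3, -0.5, -0.3]
gripper_width: 0.577
grasp_force: 62.0
```

Run:
```python
from h import *
s=state(); C=cam("wrist",s); p,D=grab_frame("wrist"); save("w10.png",p)
jog((.5944,.2755,-.0141,1.496))
P=cloud(C,D); q=P[(p[...,0]<120)&(p[...,2]<70)&(P[...,2]>.005)&(P[...,2]<.02)]; print(np.percentile(q,[.5,99.5],axis=0).round(4)[:,:2],len(q))
```

```text
t 24.85 tcp [0.5933 0.2765 0.0572] ang 1.4978 w 0.574 f 62.0 cf [-0.4 -0.3 -1. ]
[-0.05, -0.04, 2.85] [-0.0, -0.01, 0.01]
[[0.4591 0.0821]
 [0.6136 0.4331]] 21105
```

View pics/w10.png

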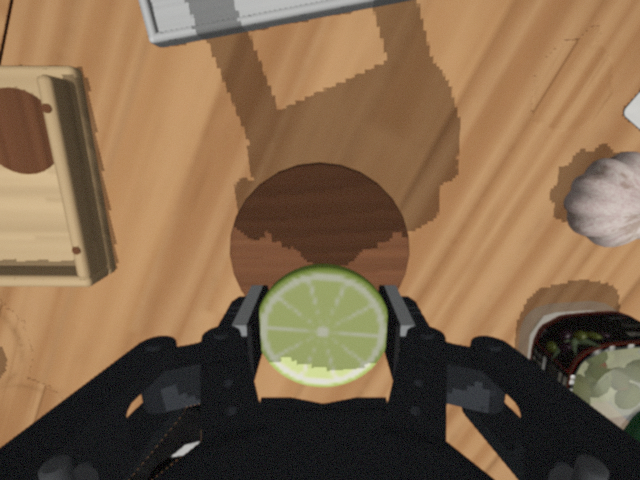

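The lime is held cut face up at (322,326) over the board, whose edges are at (231,248), (410,248) and (320,163).

Emit:
jog_arm:
  targets:
    - [[-0.04,-0.04,0.8],[0,0,0],0]
    - [[-0.04,-0.04,2],[0,0,0],0]
    - [[-0.04,-0.04,2.65],[0,0,0],0]
    - [[-0.04,-0.04,2.65],[0,0,0],0]
    - [[-0.04,-0.04,2.65],[0,0,0],0]

```text
time: 25.48
tool_pos: [0.5954, 0.274, -0.0075]
tool_rot: [0.001, 0.038, 0.999, 0.0]
contact_force: [-0.4, -0.2, 0.6]
gripper_width: 0.575
grasp_force: 62.0
```

Run:
```python
from h import *
s=state(); s2=dict(s); s2["tool_pos"]=np.array([.5933,.2765,.0572]); C=cam("wrist",s2)
for u,v in((231,248),(410,248),(320,163)): print(rayz(C,u,v,.012).round(4))
jog((.5944,.2755,-.0141,1.496))
```

```text
[0.5854 0.2156 0.012 ]
[0.5942 0.3327 0.012 ]
[0.5354 0.278  0.012 ]
t 25.48 tcp [ 0.5954  0.274  -0.0075] ang 1.4955 w 0.575 f 62.0 cf [-0.4 -0.2  0.6]
[0.05, 0.05, 0.26] [0.0, 0.01, -0.0]
```

Emit:
jog_arm:
  targets:
    - [[0,0.04,0.16],[0,0,0],0]
    - [[0,0.04,0.26],[0,0,0],0]
    - [[0,0.04,0.26],[0,0,0],0]
    - [[0,0.04,0.26],[0,0,0],0]

```text
time: 25.98
tool_pos: [0.5953, 0.2756, -0.0141]
tool_rot: [0.001, 0.037, 0.999, 0.0]
contact_force: [0.5, 0.4, 2.8]
gripper_width: 0.574
grasp_force: 62.2
```

Emit:
jog_arm:
  targets:
    - [[0,0,0],[0,0,0],100]
    - [[0,0,0],[0,0,0],100]
    - [[0,0,0],[0,0,0],100]
    - [[0,0,0],[0,0,0],100]
    - [[0,0,-1],[0,0,0],100]
    - [[0,0,-3.2],[0,0,0],100]
    - [[0,0,-5.4],[0,0,0],100]
    - [[0,0,-6],[0,0,0],100]

```text
time: 26.98
tool_pos: [0.5976, 0.2762, 0.1411]
tool_rot: [0.004, 0.037, 0.999, 0.002]
contact_force: [-0.3, 0.5, 0.8]
gripper_width: 1.002
grasp_force: 0.0
```

Run:
```python
from h import *
s=state(); C=cam("wrist",s); p,D=grab_frame("wrist")
h=cv2.cvtColor(p,cv2.COLOR_RGB2HSV); P=cloud(C,D)
m=((h[...,0]>28)&(h[...,0]<55)&(h[...,1]>60)&(P[...,2]>.025)&(P[...,2]<.05)&(P[...,0]>.5)&(P[...,0]<.7)).astype(np.uint8)
n,l,st,c=cv2.connectedComponentsWithStats(m); i=1+st[1:,4].argmax(); print(st[i],c[i],rayz(C,*c[i],.036),P[l==i][:,2].std())
jog((.4152,.2321,.125,.1),(.4152,.2321,.035,.1))
```

```text
[297 200  50  27 824] [322.4065534  213.77669903] [0.58476731 0.27597713 0.036     ] 0.000651213734843134
t 27.02 tcp [0.5974 0.2761 0.141 ] ang 1.4961 w 1.0 f 0.0 cf [0.6 0.4 1.9]
[7.14, -2.3, 0.58] [0.06, 0.03, 10.0]
[7.17, -2.31, 4.18] [0.06, 0.03, 10.0]
```

The lime lies flat on the board at y≈0.276. Next, the shaker goes back.

Emit:
jog_arm:
  targets:
    - [[1.2,-0.4,0],[0,0,1.2],100]
    - [[2.4,-0.8,0],[0,0,2.5],100]
    - [[3.6,-1.2,0],[0,0,3.8],100]
    - [[4.8,-1.6,0],[0,0,5.1],100]
    - [[6,-1.9,0],[0,0,6.4],100]
    - [[7,-2.2,0],[0,0,7.7],100]
    - [[7.15,-2.3,0],[0,0,9],100]
    - [[7.15,-2.3,0.4],[0,0,10],100]

```text
time: 28.02
tool_pos: [0.4113, 0.231, 0.1239]
tool_rot: [-0.0, 0.673, 0.74, -0.001]
contact_force: [-0.2, 0.9, 0.3]
gripper_width: 0.998
grasp_force: 0.0
```

Emit:
jog_arm:
  targets:
    - [[0,0,0],[0,0,0],100]
    - [[0,0,0],[0,0,0],100]

```text
time: 28.28
tool_pos: [0.4118, 0.2311, 0.1243]
tool_rot: [-0.0, 0.67, 0.742, -0.001]
contact_force: [0.3, 0.8, 0.3]
gripper_width: 0.998
grasp_force: 0.0
```

Run:
```python
from h import *
tops()
jog((.4152,.2321,.030,.1))
```

```text
[291   0  92  95] ztop 0.1143 c [0.4058 0.3447] [0.042 0.038] [106. 110.  64.]
[287 119  85  87] ztop 0.1151 c [0.4083 0.2893] [0.043 0.043] [195. 120.  99.]
[300 226  58  56] ztop 0.0972 c [0.4146 0.2316] [0.032 0.032] [135. 134. 130.]
t 28.32 tcp [0.4121 0.2312 0.1248] ang 0.1013 w 0.998 f 0.0 cf [-0.  -0.8  0.5]
[0.02, 0.13, 3.79] [-0.01, 0.0, 0.01]
```

Emit:
jog_arm:
  targets:
    - [[0.02,0.12,1],[0,0,0],100]
    - [[0.02,0.12,2.6],[0,0,0],100]
    - [[0.02,0.12,3.6],[0,0,0],100]
    - [[0.02,0.12,3.8],[0,0,0],100]
    - [[0.02,0.12,3.8],[0,0,0],100]

```text
time: 28.95
tool_pos: [0.4157, 0.2322, 0.0308]
tool_rot: [0.0, 0.671, 0.742, 0.0]
contact_force: [0.7, -0.1, -1.5]
gripper_width: 1.001
grasp_force: 0.0
```

Emit:
jog_arm:
  targets:
    - [[0,0,0],[0,0,0],0]
    - [[0,0,0],[0,0,0],0]
    - [[0,0,0],[0,0,0],0]
    - [[0,0,0],[0,0,0],0]
    - [[0,0,0],[0,0,0],0]
    - [[0,0,0],[0,0,0],0]

```text
time: 29.7
tool_pos: [0.416, 0.2324, 0.0315]
tool_rot: [0.0, 0.671, 0.742, 0.001]
contact_force: [-2.6, -0.0, 5.7]
gripper_width: 0.433
grasp_force: 59.6
```

Run:
```python
from h import *
jog((.4957,-.0124,.10,-.073))
```

```text
t 29.7 tcp [0.416  0.2324 0.0315] ang 0.0998 w 0.433 f 59.6 cf [-2.6 -0.   5.7]
[-10.06, 2.2, -2.74] [0.01, -0.0, 1.24]
```

Emit:
jog_arm:
  targets:
    - [[0,0,-1.2],[0,0,0],0]
    - [[0,0,-2.7],[0,0,0],0]
    - [[-1.8,0.4,-2.7],[0,0,0.25],0]
    - [[-3.8,0.8,-2.7],[0,0,0.5],0]
    - [[-6,1.3,-2.7],[0,0,0.8],0]
    - [[-8,1.75,-2.7],[0,0,1.1],0]
    - [[-9.6,2.1,-2.7],[0,0,1.24],0]
    - [[-10.06,2.2,-2.7],[0,0,1.24],0]

```text
time: 30.7
tool_pos: [0.4951, -0.0146, 0.0974]
tool_rot: [-0.0, 0.734, 0.68, -0.0]
contact_force: [0.0, 0.8, -1.3]
gripper_width: 0.434
grasp_force: 60.3
```

Emit:
jog_arm:
  targets:
    - [[0,0,0.6],[0,0,0],0]
    - [[0,0,1.7],[0,0,0],0]
    - [[0,0,2.2],[0,0,0],0]
    - [[0,0,2.2],[0,0,0],0]
    - [[0,0,2.2],[0,0,0],0]

```text
time: 31.32
tool_pos: [0.4955, -0.0123, 0.0435]
tool_rot: [0.0, 0.732, 0.681, 0.0]
contact_force: [0.6, -0.1, -1.1]
gripper_width: 0.437
grasp_force: 60.3
```

Run:
```python
from h import *
jog((.4957,-.0124,.0335,-.073))
```

```text
t 31.32 tcp [ 0.4955 -0.0123  0.0435] ang -0.0726 w 0.437 f 60.3 cf [ 0.6 -0.1 -1.1]
[-0.0, 0.01, 0.4] [0.01, 0.0, 0.0]
```

Emit:
jog_arm:
  targets:
    - [[0,0,0.25],[0,0,0],0]
    - [[0,0,0.4],[0,0,0],0]
    - [[0,0,0.42],[0,0,0],0]
    - [[0,0,0.42],[0,0,0],0]

```text
time: 31.82
tool_pos: [0.4955, -0.0127, 0.0336]
tool_rot: [0.0, 0.733, 0.681, 0.0]
contact_force: [-3.5, 1.8, 6.1]
gripper_width: 0.438
grasp_force: 61.1
```

Emit:
jog_arm:
  targets:
    - [[0,0,0],[0,0,0],100]
    - [[0,0,0],[0,0,0],100]
    - [[0,0,0],[0,0,0],100]
    - [[0,0,0],[0,0,0],100]
    - [[0,0,-1],[0,0,0],100]
    - [[0,0,-3],[0,0,0],100]
    - [[0,0,-4],[0,0,0],100]
    - [[0,0,-4],[0,0,0],100]

```text
time: 32.83
tool_pos: [0.4968, -0.013, 0.1348]
tool_rot: [0.002, 0.733, 0.681, 0.002]
contact_force: [-0.7, 0.6, -0.1]
gripper_width: 0.997
grasp_force: 0.0
```

Run:
```python
from h import *
tops()
jog((.409,.2895,.13,.1))
```

```text
[292 222  57  55] ztop 0.0993 c [ 0.4949 -0.0127] [0.032 0.032] [115. 114. 111.]
t 32.88 tcp [ 0.4954 -0.0128  0.1326] ang -0.0734 w 1.004 f 0.0 cf [0.4 0.1 0.1]
[11.8, -4.33, 0.1] [0.01, 0.0, -1.24]
```

Shaker is back within 0.5 mm. Now the red jar.

Emit:
jog_arm:
  targets:
    - [[1.2,-0.4,0],[0,0,-0.1],100]
    - [[3.4,-1.2,0],[0,0,-0.3],100]
    - [[5.7,-2.1,0],[0,0,-0.6],100]
    - [[8,-2.9,0],[0,0,-0.9],100]
    - [[10.2,-3.7,0],[0,0,-1.1],100]
    - [[11.5,-4.2,0],[0,0,-1.24],100]
    - [[11.8,-4.33,0.3],[0,0,-1.24],100]
    - [[11.8,-4.33,1],[0,0,-1.24],100]

```text
time: 33.88
tool_pos: [0.4084, 0.2891, 0.1056]
tool_rot: [0.0, 0.671, 0.742, -0.001]
contact_force: [0.1, -0.0, -0.2]
gripper_width: 0.995
grasp_force: 0.0
```

Emit:
jog_arm:
  targets:
    - [[0,0,1],[0,0,0],100]
    - [[0,0,2.2],[0,0,0],100]
    - [[0,0,2.6],[0,0,0],100]
    - [[0,0,2.6],[0,0,0],100]

```text
time: 34.38
tool_pos: [0.408, 0.2881, 0.0408]
tool_rot: [-0.0, 0.672, 0.741, -0.001]
contact_force: [0.5, -0.8, 0.6]
gripper_width: 1.001
grasp_force: 0.0
```

Run:
```python
from h import *
jog((.409,.2895,.042,.1))
```

```text
t 34.38 tcp [0.408  0.2881 0.0408] ang 0.0982 w 1.001 f 0.0 cf [ 0.5 -0.8  0.6]
[0.05, 0.04, -0.05] [-0.02, 0.01, -0.01]
```

Emit:
jog_arm:
  targets:
    - [[0.02,0.03,0],[0,0,0],100]
    - [[0.02,0.03,0],[0,0,0],0]
    - [[0.02,0.03,0],[0,0,0],0]
    - [[0.02,0.03,0],[0,0,0],0]
    - [[0.02,0.03,0],[0,0,0],0]
    - [[0.02,0.03,0],[0,0,0],0]
    - [[0.02,0.03,0],[0,0,0],0]

```text
time: 35.25
tool_pos: [0.4097, 0.2903, 0.0431]
tool_rot: [0.0, 0.671, 0.742, 0.0]
contact_force: [-1.3, -1.0, 6.0]
gripper_width: 0.507
grasp_force: 60.8
```

Run:
```python
from h import *
jog((.5006,.0442,.11,-.073))
```

```text
t 35.25 tcp [0.4097 0.2903 0.0431] ang 0.0999 w 0.507 f 60.8 cf [-1.3 -1.   6. ]
[-10.16, 2.64, -2.68] [0.0, -0.0, 1.24]
```

Emit:
jog_arm:
  targets:
    - [[0,0,-1.2],[0,0,0],0]
    - [[0,0,-2.7],[0,0,0],0]
    - [[-1.8,0.5,-2.7],[0,0,0.25],0]
    - [[-3.8,1,-2.7],[0,0,0.5],0]
    - [[-6,1.6,-2.7],[0,0,0.8],0]
    - [[-8,2.1,-2.7],[0,0,1.1],0]
    - [[-9.7,2.5,-2.7],[0,0,1.24],0]
    - [[-10.15,2.65,-2.7],[0,0,1.24],0]

```text
time: 36.25
tool_pos: [0.5007, 0.042, 0.1091]
tool_rot: [-0.0, 0.734, 0.68, -0.0]
contact_force: [0.1, 0.2, -1.1]
gripper_width: 0.507
grasp_force: 61.3
```

Emit:
jog_arm:
  targets:
    - [[0,0,0.6],[0,0,0],0]
    - [[0,0,1.7],[0,0,0],0]
    - [[0,0,2.2],[0,0,0],0]
    - [[0,0,2.2],[0,0,0],0]
    - [[0,0,2.2],[0,0,0],0]

```text
time: 36.88
tool_pos: [0.501, 0.0446, 0.0554]
tool_rot: [0.0, 0.732, 0.681, 0.0]
contact_force: [-0.1, 0.2, -1.4]
gripper_width: 0.509
grasp_force: 61.3
```

Run:
```python
from h import *
jog((.5008,.0447,.0451,-.073))
```

```text
t 36.88 tcp [0.501  0.0446 0.0554] ang -0.0725 w 0.509 f 61.3 cf [-0.1  0.2 -1.4]
[0.0, -0.01, 0.41] [0.01, -0.0, 0.0]
```

Emit:
jog_arm:
  targets:
    - [[0,0,0.25],[0,0,0],0]
    - [[0,0,0.4],[0,0,0],0]
    - [[0,0,0.42],[0,0,0],0]
    - [[0,0,0.42],[0,0,0],0]

```text
time: 37.38
tool_pos: [0.501, 0.0441, 0.0452]
tool_rot: [0.0, 0.733, 0.681, 0.0]
contact_force: [-2.2, -0.2, 5.7]
gripper_width: 0.508
grasp_force: 61.7
```

Emit:
jog_arm:
  targets:
    - [[0,0,0],[0,0,0],100]
    - [[0,0,0],[0,0,0],100]
    - [[0,0,0],[0,0,0],100]
    - [[0,0,0],[0,0,0],100]
    - [[0,0,-1],[0,0,0],100]
    - [[0,0,-3],[0,0,0],100]
    - [[0,0,-3.6],[0,0,0],100]
    - [[0,0,-3.6],[0,0,0],100]

```text
time: 38.38
tool_pos: [0.5013, 0.0441, 0.1353]
tool_rot: [0.001, 0.733, 0.681, 0.001]
contact_force: [0.4, 0.4, -0.4]
gripper_width: 1.008
grasp_force: 0.0
```

Run:
```python
from h import *
tops()
jog((.4062,.3472,.13,.1))
```

```text
[284 217  75 134] ztop 0.1168 c [0.4999 0.0435] [0.043 0.044] [135.  96.  85.]
t 38.42 tcp [0.5002 0.0441 0.1336] ang -0.0734 w 1.0 f 0.0 cf [-0.1  0.1 -0.5]
[11.81, -4.64, 0.14] [-0.0, -0.0, -1.24]
```

Red is within about 0.5 mm of its original place. Now the dark jar.

Emit:
jog_arm:
  targets:
    - [[1.2,-0.45,0],[0,0,-0.1],100]
    - [[3.4,-1.3,0],[0,0,-0.3],100]
    - [[5.7,-2.2,0],[0,0,-0.6],100]
    - [[8,-3.1,0],[0,0,-0.9],100]
    - [[10.2,-4,0],[0,0,-1.1],100]
    - [[11.5,-4.5,0],[0,0,-1.24],100]
    - [[11.8,-4.64,0.3],[0,0,-1.24],100]
    - [[11.8,-4.64,1],[0,0,-1.24],100]

```text
time: 39.42
tool_pos: [0.4062, 0.3464, 0.1075]
tool_rot: [0.0, 0.671, 0.742, -0.001]
contact_force: [0.5, -0.5, -0.1]
gripper_width: 1.0
grasp_force: 0.0
```

Emit:
jog_arm:
  targets:
    - [[0,0,1],[0,0,0],100]
    - [[0,0,2.2],[0,0,0],100]
    - [[0,0,2.6],[0,0,0],100]
    - [[0,0,2.6],[0,0,0],100]
    - [[0,0,2.6],[0,0,0],100]

```text
time: 40.05
tool_pos: [0.4074, 0.3469, 0.0453]
tool_rot: [0.0, 0.671, 0.741, 0.001]
contact_force: [1.0, 0.4, -0.4]
gripper_width: 1.003
grasp_force: 0.0
```

Run:
```python
from h import *
jog((.4062,.3475,.042,.1))
```

```text
t 40.05 tcp [0.4074 0.3469 0.0453] ang 0.099 w 1.003 f 0.0 cf [ 1.   0.4 -0.4]
[0.03, -0.05, 0.13] [0.01, -0.01, -0.01]
```

Emit:
jog_arm:
  targets:
    - [[0.01,-0.04,0.1],[0,0,0],100]
    - [[0.01,-0.04,0.1],[0,0,0],0]
    - [[0.01,-0.04,0.1],[0,0,0],0]
    - [[0.01,-0.04,0.1],[0,0,0],0]
    - [[0.01,-0.04,0.1],[0,0,0],0]
    - [[0.01,-0.04,0.1],[0,0,0],0]
    - [[0.01,-0.04,0.1],[0,0,0],0]

```text
time: 40.92
tool_pos: [0.4058, 0.3472, 0.0422]
tool_rot: [0.0, 0.671, 0.741, 0.0]
contact_force: [-0.2, 0.0, 3.1]
gripper_width: 0.504
grasp_force: 61.0
```

Run:
```python
from h import *
jog((.5040,.0996,.11,-.073))
```

```text
t 40.92 tcp [0.4058 0.3472 0.0422] ang 0.0997 w 0.504 f 61.0 cf [-0.2  0.   3.1]
[-10.24, 2.92, -2.71] [0.01, -0.0, 1.24]
```

Emit:
jog_arm:
  targets:
    - [[0,0,-1.2],[0,0,0],0]
    - [[0,0,-2.7],[0,0,0],0]
    - [[-1.8,0.5,-2.7],[0,0,0.25],0]
    - [[-3.8,1.1,-2.7],[0,0,0.5],0]
    - [[-6,1.7,-2.7],[0,0,0.8],0]
    - [[-8,2.3,-2.7],[0,0,1.1],0]
    - [[-9.7,2.8,-2.7],[0,0,1.24],0]
    - [[-10.24,2.9,-2.7],[0,0,1.24],0]

```text
time: 41.92
tool_pos: [0.503, 0.0974, 0.1084]
tool_rot: [-0.001, 0.734, 0.68, -0.001]
contact_force: [0.2, -0.7, -0.4]
gripper_width: 0.504
grasp_force: 61.0
```

Emit:
jog_arm:
  targets:
    - [[0,0,0.6],[0,0,0],0]
    - [[0,0,1.7],[0,0,0],0]
    - [[0,0,2.2],[0,0,0],0]
    - [[0,0,2.2],[0,0,0],0]
    - [[0,0,2.2],[0,0,0],0]

```text
time: 42.55
tool_pos: [0.5035, 0.1, 0.0549]
tool_rot: [0.0, 0.732, 0.681, 0.0]
contact_force: [-0.1, -0.2, 0.1]
gripper_width: 0.502
grasp_force: 61.0
```

Run:
```python
from h import *
jog((.5035,.0997,.0442,-.073))
```

```text
t 42.55 tcp [0.5035 0.1    0.0549] ang -0.0726 w 0.502 f 61.0 cf [-0.1 -0.2  0.1]
[-0.01, -0.0, 0.43] [0.01, -0.0, 0.0]
```

Emit:
jog_arm:
  targets:
    - [[0,0,0.25],[0,0,0],0]
    - [[0,0,0.4],[0,0,0],0]
    - [[0,0,0.42],[0,0,0],0]
    - [[0,0,0.42],[0,0,0],0]

```text
time: 43.05
tool_pos: [0.5035, 0.0995, 0.0442]
tool_rot: [0.0, 0.733, 0.681, 0.0]
contact_force: [-1.0, 0.9, 3.0]
gripper_width: 0.5
grasp_force: 61.1
```

Emit:
jog_arm:
  targets:
    - [[0,0,0],[0,0,0],100]
    - [[0,0,0],[0,0,0],100]
    - [[0,0,0],[0,0,0],100]
    - [[0,0,0],[0,0,0],100]
    - [[0,0,-1],[0,0,0],100]
    - [[0,0,-3.2],[0,0,0],100]
    - [[0,0,-5.6],[0,0,0],100]
    - [[0,0,-8],[0,0,0],100]

```text
time: 44.05
tool_pos: [0.5027, 0.0994, 0.2455]
tool_rot: [-0.0, 0.733, 0.681, -0.0]
contact_force: [0.6, 0.8, -0.1]
gripper_width: 1.002
grasp_force: 0.0
```

Emit:
jog_arm:
  targets:
    - [[0,0,-1],[0,0,0],100]
    - [[0,0,-1],[0,0,0],100]
    - [[0,0,-1],[0,0,0],100]
    - [[0,0,-1],[0,0,0],100]

```text
time: 44.55
tool_pos: [0.502, 0.0994, 0.266]
tool_rot: [-0.001, 0.733, 0.681, -0.002]
contact_force: [-0.5, -0.3, -0.6]
gripper_width: 1.0
grasp_force: 0.0
```

Run:
```python
from h import *
p,D,C=tops(); save("w11.png",p); jog()
```

```text
[304 189  45  48] ztop 0.1162 c [0.5038 0.1   ] [0.043 0.042] [84. 84. 49.]
[305 241  44  50] ztop 0.117 c [0.4998 0.0439] [0.042 0.044] [168. 102.  83.]
[309 292  33  32] ztop 0.0991 c [ 0.4946 -0.0117] [0.032 0.03 ] [166. 165. 160.]
t 44.6 tcp [0.5022 0.0994 0.2664] ang -0.0735 w 1.0 f 0.0 cf [ 0.4 -0.4 -0.4]
```

View pics/w11.png

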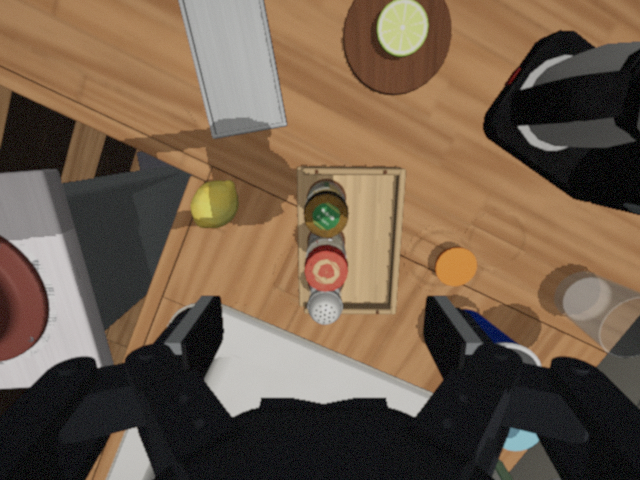

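Dark (326,215), red (326,269) and shaker (325,306) stand upright in their places, and the lime lies cut face up on the board at (402,27). I'll check how well it is centred before handing in.

Run:
```python
from h import *
s=state(); C=cam("wrist",s)
print("lime",rayz(C,402.5,27,.036)); 
for u,v in((345,40),(451,36),(397,94)): print(rayz(C,u,v,.012))
z=cam("top"); p,D=grab_frame("top"); print(p[170:195:6,255:268:6].tolist()); P=cloud(z,D)
m=(P[...,2]>.028)&(P[...,2]<.05)&(abs(P[...,0]-.595)<.05)&(abs(P[...,1]-.275)<.05); v,u=np.nonzero(m); print(len(u),u.mean(),v.mean(),rayz(z,u.mean(),v.mean(),.036))
```

```text
lime [0.59550898 0.27444807 0.036     ]
[0.53753163 0.2728214  0.012     ]
[0.6538141 0.2681003 0.012    ]
[0.5940043  0.21333531 0.012     ]
[[[245, 246, 163], [246, 247, 166], [252, 254, 222]], [[247, 247, 178], [245, 246, 169], [244, 245, 159]], [[246, 247, 167], [245, 246, 168], [246, 247, 166]], [[248, 247, 196], [247, 246, 185], [206, 231, 120]], [[73, 51, 30], [66, 43, 28], [123, 76, 50]]]
543 258.8802946593002 178.21178637200737 [0.59601652 0.27690892 0.036     ]
```

The lime is within about 2 mm of the board's centre.

```bash
python3 -c "
from plant import *
print(job_done())"
```

```text
the job is handed in; nothing more can be done
None
```

The job is handed in at about 45 s: the lime half lies cut face up within about 2 mm of the board's centre, the two jars and the shaker stand upright on the rack within about 1 mm of where they stood, and the gripper is open and clear.

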